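Turn a nested drain bin to stack on its ledges

ROBOT

A 6-joint arm with a two-finger parallel gripper is mounted at the origin on the work surface. World frame = base frame: x ahead of the robot, y to its left, z up, the work surface at z = 0. Lengths are in m, angles in rad, forces in N, time in s.
With the tool pointing down it reaches from about 0.375 to 0.9 m from the base axis. Payload 3.1 kg.
Tool frame: the origin (TCP) lies at the very end of the fingers, on their centre line; the grasp point (between the pads) lies behind it (arm.grasp_offset is the z of the grasp point in the tool frame, in m); z points along the fingers, y is the line along which they close (so a half turn about z gives the same grasp; the last joint's range is limited). The gripper opens to 87 mm and grips with 3 to 60 N. Pads are 19 mm wide; open, the fingers measure 117 mm over their backs; the gripper's body (75 mm by 190 mm) begins 51 mm behind the grasp point.
Start: joints at [-1.312, 0.527, 1.433, -0, 1.181, -0.178], TCP at [0.264, -0.566, 0.223] pointing down, gripper open.
Joint ranges: [-3.08, 3.08], [-0.75, 2.2], [0.22, 2.44], [-1.43, 4.57], [0, 2.65], [-2.85, 2.85]. Speed limits (rad/s): [2.79, 2.79, 3.14, 3.14, 3.14, 3.14].

INTERFACE

Orientations are given as a unit quaternion [w, x, y, z].
In Python, from cell import arm gives the robot as it stands.
- The arm moves only by the tool move_arm, never from a script. Its argument "steps" is text: rows parted by semicolons, each of 6 numbers parted by spaces: the shift along the tool's x, y, z in mm, then the turn, a rotation vector about the tool's x, y, z in rad. A call has exactly 5 rows; each row is the pose to reach, as a shift and turn from the pose commanded when the call began, along the tool's axes at that moment; what a row does not reach only later rows make up. A row lasts 1/10 s, in which the tool goes at most 50 mm and 8.59 degrees, less where a joint would pass 70% of its speed; a pose out of reach is approached as far as the arm can. A call with a gripper value outside its range is refused whole. "jaw" is the opening, from 0 (shut) to 1 (fully open), set as the call begins (left out, the last holds). The fingers move at their own pace and stop on an object; "grip_force" is the grip in N (left out, the last holds). Time passes only in rows, so rows that repeat a pose let the fingers close, or fill a call up. It gives the time, the measured TCP pose, the force, the opening and the grip force at its end, in the units of the state.
- arm.observe(): the state, without advancing time (a new reading comes with each control period).
- arm.get_image(name): name is "scene" or "top" or "wrist"; returns the picture (480x640x3 uint8, red, green, blue); there is no depth.
- arm.get_calibration(name): a dict with "mtx" (3x3 intrinsics, pixels), "world_from_camera" (4x4, takes a point from camera to world coordinates); the wrist camera has in their place "tool_from_camera" (4x4, takes a point from camera to tool coordinates, whose origin is the TCP and whose axes are the flange's). Camera axes: x right, y down, z forward; pixel columns grow to the right and rows downward; lengths in m; the calibration is good to about 2 mm. A picture is of the moment at which its call begins: read the wrist's pose just before it. get_calibration takes no time and is no camera call.
- arm.sign_off(): hands the job in; it is judged then, once.
The state is a dict: "t": time; "qpos": joint angles; "joint_vel": joint speeds; "tau": joint torques, N m; "position": TCP position; "tcp_rot": TCP orientation; "ft_force": force on the tool from outside, world axes, zero at the start; "moment": the same for the moment, N m; "grip_width": finger opening in m; "grasp_force": force on a finger pad.
Only numpy, scipy, OpenCV 4.12 (cv2) and the standard library are available. Lean on these libraries where they do the work, as an engineer would, in place of code of your own. Each camera call takes 0.05 s, during which the arm holds its last target. There are 200 camera calls.

TASK

Two of the three white drain bins are nested, one inside the other. Lift the upper bin straight out, turn it half a turn so that its low front is over the lower bin's high back, and set it down squarely over the lower bin so that it stands level on the lower bin's ledges instead of nesting. Leave the lower bin and the single bin standing where they are.

Things in the scene. Friction and masses are not known exactly. Their poses are not given: they have to be found in the camera images.
- upper_bin: White open bin to turn, loose, 0.2 kg, 70 high (all in mm). Origin: centre of underside; z up; x along its length, low front end -x, high back +x. Upper part (38-70 up): 184 long, 68 wide outside, upright 3 mm walls; grip across the 68 at mid length. Foot below: 160 by 46. Starts nested in the lower bin, same way round, its underside 38 above that bin's; its 68 wide part is free above the lower rim.
- upper_front (a point): Front of the upper bin: 92 mm from its origin along its -x, 50 mm above its underside, the middle of the low front wall's top edge (that wall is 50 mm high, the other three 70).
- lower_bin: Same bin (mm), loose on the bench, 0.45 kg with two vials fixed inside; same origin and axes. Four ledges, 12 long, tops flush with the 70 mm rim, reach in from its sides to 14 from the middle line, at x +55 and -25. Feet have slots there, so bins the same way round nest. Turned half round and centred (9 mm spare sideways, 12 lengthwise), the upper's underside stands 70 above this bin's.
- single_bin: A third, empty bin of the same make, size, origin and axes, alone on the bench on the other side of the robot's midline: a bystander. Other bystanders stand farther out, 0.68 to 0.86 m ahead of the robot: a beaker 90 mm high, a wash bottle 150 mm high and a jar 65 mm high.

How it is judged:
By the outcome, as a careful person would: the job done as asked, in the order asked, and still so for the second after the job is handed in, with the robot touching nothing.
It also fails if it takes over 38 s, if anything falls off the work surface, if the arm or the gripper's body presses on something with over 40 N, if the wrist force passes 120 N, or if a joint passes its speed limit or range.

## Working session

There is one attempt and no reset: what is moved stays moved. The work goes in short steps, Python scripts to look and compute and a tool call to move; the robot and the scene stay as the last step left them, time stands still between calls to the robot, and variables do not carry over. Pictures are saved under pics/ and viewed, at most 10 in all, crops included, and the job is handed in when it is done.

Besides the shell and the picture viewer there is one more tool, called as name(argument=value, ...) on one line, values as JSON. move_arm: Moves the arm, as the interface text tells. Its arguments: {"type":"object","properties":{"steps":{"type":"string"},"jaw":{"type":"number"},"grip_force":{"type":"number"}},"required":["steps"]}

```bash
ls; mkdir -p pics; python3 - <<'E'
from cell import arm
import cv2
print(arm.grasp_offset); s=arm.observe(); print(s)
for n in("top","scene"):
    cv2.imwrite(f"pics/{n}0.png",arm.get_image(n)[:,:,::-1]); print(arm.get_calibration(n))
print(arm.get_calibration("wrist"))
E
```

```text
pics
-0.0187
{'t': 0.0, 'qpos': array([-1.31248020e+00,  5.28443189e-01,  1.43389187e+00,  7.66880174e-06,
        1.18135347e+00, -1.78472004e-01]), 'joint_vel': array([-0.00024679, -0.00262333,  0.00084545, -0.0013223 , -0.00022904,
       -0.00133544]), 'tau': array([ 1.22351361e-03, -4.40038705e+01, -1.76591384e+01,  6.34181849e-02,
        5.81452344e-02, -1.50739511e-04]), 'position': array([ 0.26425389, -0.56560002,  0.22158904]), 'tcp_rot': array([-1.04724256e-03,  9.76246433e-01,  2.16660572e-01, -3.82817245e-05]), 'ft_force': array([-0.83976999, -0.19520235,  0.23833671]), 'moment': array([-0.00697656, -0.00347281, -0.0340481 ]), 'grasp_force': 0.0, 'grip_width': 0.08679710551805589}
{'mtx': array([[457.33053667,   0.        , 317.85801121],
       [  0.        , 457.33053667, 236.97066455],
       [  0.        ,   0.        ,   1.        ]]), 'world_from_camera': array([[ 0.01448791, -0.99810303,  0.05983672,  0.4328476 ],
       [-0.99915432, -0.01675426, -0.03754907, -0.01029797],
       [ 0.03848036, -0.05924211, -0.9975017 ,  0.74240713],
       [ 0.        ,  0.      
[... 287 characters left out ...]
0.68620722,  0.58132427, -0.43724334,  0.36351662],
       [ 0.00377438, -0.6039368 , -0.79702327,  0.76683141],
       [ 0.        ,  0.        ,  0.        ,  1.        ]])}
{'mtx': array([[342.65117147,   0.        , 319.32244983],
       [  0.        , 342.65117147, 236.23081202],
       [  0.        ,   0.        ,   1.        ]]), 'tool_from_camera': array([[ 4.09379209e-06, -9.58828384e-01, -2.83986145e-01,
         7.86762693e-02],
       [ 9.99999907e-01, -1.18222420e-04,  4.13572301e-04,
         1.68154634e-03],
       [-4.30118390e-04, -2.83986120e-01,  9.58828295e-01,
        -1.61387111e-01],
       [ 0.00000000e+00,  0.00000000e+00,  0.00000000e+00,
         1.00000000e+00]])}
```

View pics/top0.png

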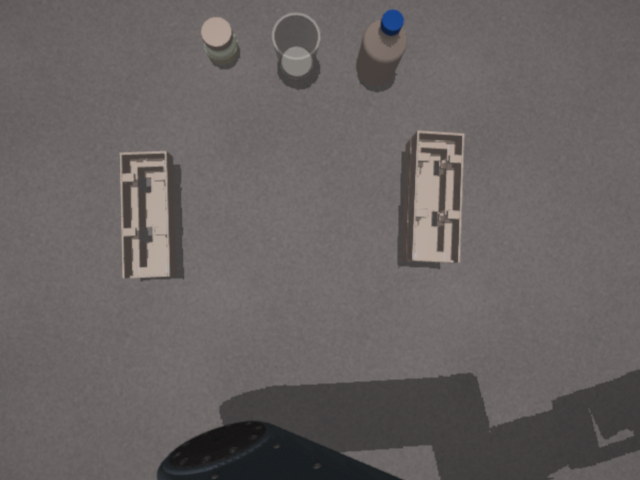

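View pics/scene0.png

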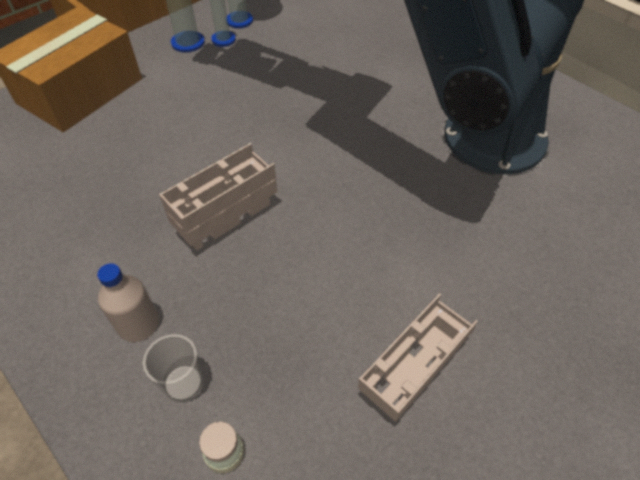

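The top view shows the single bin at left (120–170, 152–278). The nested pair is at right, with corners at about (418,132), (464,134), (459,262) and (412,261). In the scene view, both low fronts face the robot. I'll enlarge the pair.

```bash
cat > h.py <<'E'
import numpy as np
from cell import arm
def ray(n,uv,z,T=None):
    c=arm.get_calibration(n); M=c["world_from_camera"] if T is None else T@c["tool_from_camera"]
    d=M[:3,:3]@np.linalg.solve(c["mtx"],[*uv,1]); o=M[:3,3]
    return o+d*(z-o[2])/d[2]
def proj(n,p,T=None):
    c=arm.get_calibration(n); M=c["world_from_camera"] if T is None else T@c["tool_from_camera"]
    q=c["mtx"]@(M[:3,:3].T@(np.array(p)-M[:3,3])); return q[:2]/q[2]
def tool(s):
    from scipy.spatial.transform import Rotation as R
    T=np.eye(4); q=s["tcp_rot"]; T[:3,:3]=R.from_quat([*q[1:],q[0]]).as_matrix(); T[:3,3]=s["position"]; return T
E
python3 - <<'E'
import cv2
a=cv2.imread("pics/top0.png")[122:277,385:490]
cv2.imwrite("pics/c0.png",cv2.resize(a,None,fx=3.8,fy=3.8,interpolation=cv2.INTER_CUBIC))
E
```

```text
(no output)
```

View pics/c0.png

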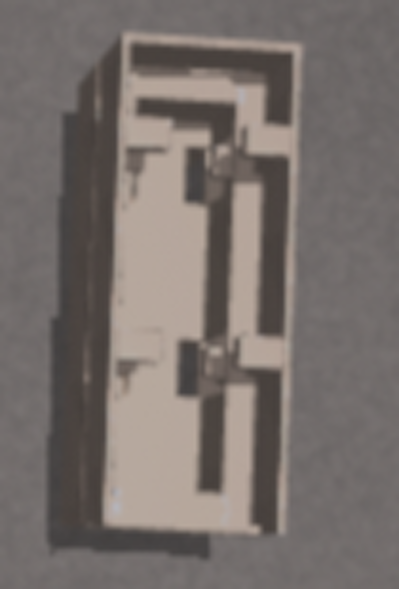

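The crop shows rim corners at (122,34), (302,45), (285,533) and (104,525). The ledges at rows 138 and 350 confirm that +x (the high back) is the far end.

```bash
python3 - <<'E'
from h import *
P=np.array([ray("top",(385+(u+.5)/3.8-.5,122+(v+.5)/3.8-.5),.108) for u,v in [(122,34),(302,45),(285,533),(104,525)]])
print(P.round(4)); f=P[:2].mean(0);n=P[2:].mean(0);c=P.mean(0);d=f-n
print(c,np.linalg.norm(d),np.degrees(np.arctan2(d[1],d[0])))
e=(P[0]+P[3]-P[1]-P[2])/2;print(np.linalg.norm(e),np.degrees(np.arctan2(-e[0],e[1])))
s=arm.observe();T=tool(s);print(T.round(4))
t=np.append(c[:2],.30); print("shift tool mm",T[:3,:3].T@(t-T[:3,3])*1000)
print(np.degrees(np.arctan2(T[1,1],T[0,1])))
E
```

```text
[[ 0.6248 -0.1727  0.108 ]
 [ 0.6224 -0.2409  0.108 ]
 [ 0.4392 -0.2337  0.108 ]
 [ 0.4412 -0.1663  0.108 ]]
[ 0.53190154 -0.20340269  0.108     ] 0.1835407681357457 -2.125269022124608
0.06785390412193738 -1.849437681914168
[[ 9.061e-01  4.230e-01 -5.000e-04  2.643e-01]
 [ 4.230e-01 -9.061e-01  1.900e-03 -5.657e-01]
 [ 3.000e-04 -1.900e-03 -1.000e+00  2.217e-01]
 [ 0.000e+00  0.000e+00  0.000e+00  1.000e+00]]
shift tool mm [ 395.79513059 -215.18883071  -77.7936194 ]
-64.97464221285585
```

move_arm(steps="40 -21 -15 0 0 0.09; 80 -43 -30 0 0 0.18; 120 -65 -45 0 0 0.27; 160 -86 -60 0 0 0.36; 200 -108 -75 0 0 0.47", jaw=1, grip_force=20)

```text
t: 0.6
position: [0.4006, -0.3821, 0.2977]
tcp_rot: [-0.0, 1.0, -0.019, -0.0]
ft_force: [0.2, 0.3, 0.3]
grip_width: 0.0874
grasp_force: 0.0
```

```bash
cat > go.py <<'E'
import sys
from h import *
x,y,z,yaw=map(float,sys.argv[1:])
s=arm.observe();T=tool(s);print(s["t"],s["position"].round(4),s["qpos"].round(3),s["ft_force"].round(1),s["grip_width"])
print("shift",(T[:3,:3].T@(np.array([x,y,z])-T[:3,3])*1000).round(1))
print("yaw",np.degrees(np.arctan2(T[1,0],T[0,0])),"turn z",-(np.radians(yaw)-np.arctan2(T[1,0],T[0,0])),"zaxis",T[:3,2].round(4))
E
python3 go.py 0.532 -0.2034 0.25 -2
```

```text
0.6 [ 0.4006 -0.3821  0.2977] [-0.964  0.349  1.518  0.     1.275  0.645] [0.2 0.3 0.3] 0.08740168755464957
shift [ 124.6 -183.5   47.8]
yaw -2.170741990019914 turn z -0.002980009897254797 zaxis [-4.e-04  8.e-04 -1.e+00]
```

move_arm(steps="25 -37 0 0 0 0; 50 -74 5 0 0 0; 75 -110 15 0 0 0; 100 -147 30 0 0 0; 125 -184 48 0 0 0")

```text
t: 1.1
position: [0.532, -0.2026, 0.2494]
tcp_rot: [0.0, 1.0, -0.017, 0.001]
ft_force: [0.6, -1.0, 0.1]
grip_width: 0.0871
grasp_force: 0.0
```

```bash
python3 go.py 0.532 -0.2034 0.25 -2; python3 - <<'E'
from h import *
import cv2
T=tool(arm.observe()); im=arm.get_image("wrist")[:,:,::-1].copy()
cv2.imwrite("pics/w1raw.png",im); np.save("T1.npy",T)
# predicted rim corners
y=np.radians(-2);R=np.array([[np.cos(y),-np.sin(y)],[np.sin(y),np.cos(y)]])
for a,b in [(92,34),(92,-34),(-92,-34),(-92,34)]:
    p=R@[a/1e3,b/1e3]+[.532,-.2034]; q=proj("wrist",[*p,.108],T); print(q.round(1))
    cv2.drawMarker(im,(int(round(q[0])),int(round(q[1]))),(0,0,255),0,9,1)
cv2.imwrite("pics/w1.png",im)
E
```

```text
1.1 [ 0.532  -0.2026  0.2494] [-0.56   0.421  1.545 -0.     1.175  1.044] [ 0.6 -1.   0.1] 0.08705569719107187
shift [ 0.   0.8 -0.6]
yaw -1.908411650482172 turn z 0.0015985182555534605 zaxis [ 1.e-03 -7.e-04 -1.e+00]
[278.1 119.2]
[359.3 119.3]
[352.9 315.7]
[284.1 315.6]
```

View pics/w1.png

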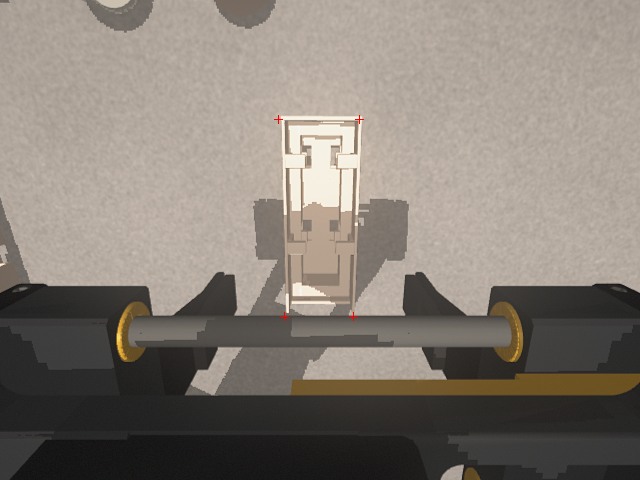

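The wrist view shows rim corners at about (281,116), (363,117) and (354,315). That is within 2 mm of the prediction, about 1.5 mm to the right and 1 mm further out. The bin sits between the fingers, so I'm descending.

move_arm(steps="1 1.5 40 0 0 0; 1 1.5 80 0 0 0; 1 1.5 120 0 0 0; 1 1.5 150 0 0 0; 1 1.5 169 0 0 0")

```text
t: 1.65
position: [0.5302, -0.2047, 0.0776]
tcp_rot: [-0.001, 1.0, -0.017, -0.002]
ft_force: [-0.3, 0.2, 0.0]
grip_width: 0.0868
grasp_force: 0.0
```

move_arm(steps="0 0 0 0 0 0; 0 0 0 0 0 0; 0 0 0 0 0 0; 0 0 0 0 0 0; 0 0 0 0 0 0", jaw=0.65, grip_force=20)

```text
t: 2.15
position: [0.5327, -0.206, 0.0819]
tcp_rot: [0.001, 1.0, -0.017, 0.001]
ft_force: [-0.6, 0.6, 2.7]
grip_width: 0.0681
grasp_force: 20.0
```

```bash
python3 go.py 0.533 -0.2042 0.080 -2
```

```text
2.15 [ 0.5327 -0.206   0.0819] [-0.565  0.652  1.686  0.     0.8    1.039] [-0.6  0.6  2.7] 0.06808748512899579
shift [ 0.3 -1.8  1.9]
yaw -1.8974345440993499 turn z 0.0017901049042753914 zaxis [ 0.0022 -0.0014 -1.    ]
```

move_arm(steps="0 0 -6 0 0 0; 0 0 -16 0 0 0; 0 0 -30 0 0 0; 0 0 -48 0 0 0; 0 0 -70 0 0 0")

```text
t: 2.65
position: [0.5314, -0.2053, 0.1514]
tcp_rot: [-0.0, 1.0, -0.017, -0.001]
ft_force: [-0.7, -0.0, -1.2]
grip_width: 0.0683
grasp_force: 20.0
```

move_arm(steps="0 0 -15 0 0 0; 0 0 -30 0 0 0; 0 0 -40 0 0 0; 0 0 -40 0 0 -0.12; 0 0 -40 0 0 -0.25")

```text
t: 3.15
position: [0.532, -0.2057, 0.1915]
tcp_rot: [0.0, 0.994, 0.111, 0.0]
ft_force: [0.1, 1.1, -1.2]
grip_width: 0.0677
grasp_force: 20.0
```

```bash
python3 go.py 0.533 -0.2042 0.190 178; python3 - <<'E'
from h import *
import cv2
for n in ("top","scene"): cv2.imwrite(f"pics/{n}2.png",arm.get_image(n)[:,:,::-1])
a=cv2.imread("pics/top2.png")[90:310,340:520]; b=cv2.imread("pics/scene2.png")[90:310,100:320]
cv2.imwrite("pics/c2.png",cv2.resize(np.hstack([a,b]),None,fx=2,fy=2,interpolation=cv2.INTER_CUBIC))
E
```

```text
3.15 [ 0.532  -0.2057  0.1915] [-0.565  0.492  1.605 -0.     1.043  0.784] [ 0.1  1.1 -1.2] 0.06767530445549065
shift [ 1.3 -1.2  1.5]
yaw 12.718851251479641 turn z -2.8847002371401853 zaxis [ 9.e-04 -7.e-04 -1.e+00]
```

View pics/c2.png

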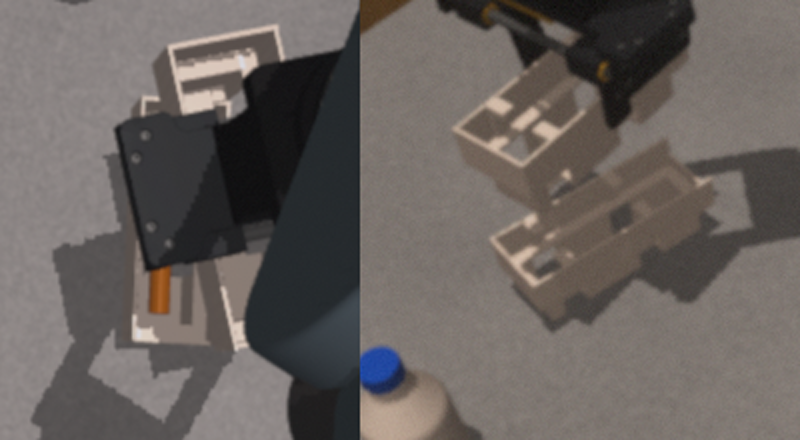

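Left half: the upper bin is lifted and turned about 15°, and the lower bin stands below with its front-left corner at (133,345). Right half: the lower rim corners are at (492,240), (528,287) and (715,182). The bins are free of each other, so I'll carry on with the turn.

```bash
python3 - <<'E'
from h import *
P=[ray("scene",(100+(u-360)/2,90+v/2),.07) for u,v in [(492,240),(528,287),(715,182)]]
P=np.array(P);print(P.round(4));print("centre",((P[0]+P[2])/2).round(4)); d=P[1]-P[2];print(np.linalg.norm(d),np.degrees(np.arctan2(d[1],d[0])))
E
```

```text
[[ 0.6235 -0.2388  0.07  ]
 [ 0.6298 -0.1769  0.07  ]
 [ 0.4449 -0.1616  0.07  ]]
centre [ 0.5342 -0.2002  0.07  ]
0.18548090661231414 -4.744157577951216
```

move_arm(steps="0 0 0 0 0 -0.14; 0 0 0 0 0 -0.285; 0 0 0 0 0 -0.43; 0 0 0 0 0 -0.575; 0 0 0 0 0 -0.72")

```text
t: 3.75
position: [0.5318, -0.2055, 0.1905]
tcp_rot: [-0.0, 0.892, 0.453, -0.0]
ft_force: [-0.2, 0.1, -1.8]
grip_width: 0.0677
grasp_force: 20.0
```

move_arm(steps="0 0 0 0 0 -0.14; 0 0 0 0 0 -0.285; 0 0 0 0 0 -0.43; 0 0 0 0 0 -0.575; 0 0 0 0 0 -0.72")

```text
t: 4.25
position: [0.5318, -0.2055, 0.1905]
tcp_rot: [-0.0, 0.675, 0.738, -0.0]
ft_force: [0.1, -0.2, -1.5]
grip_width: 0.0678
grasp_force: 20.0
```

move_arm(steps="0 0 0 0 0 -0.14; 0 0 0 0 0 -0.285; 0 0 0 0 0 -0.43; 0 0 0 0 0 -0.575; 0 0 0 0 0 -0.72")

```text
t: 4.75
position: [0.5318, -0.2055, 0.1905]
tcp_rot: [-0.0, 0.372, 0.928, 0.0]
ft_force: [0.3, 0.0, -0.2]
grip_width: 0.0679
grasp_force: 20.0
```

move_arm(steps="0 0 0 0 0 -0.14; 0 0 0 0 0 -0.285; 0 0 0 0 0 -0.43; 0 0 0 0 0 -0.575; 0 0 0 0 0 -0.72")

```text
t: 5.25
position: [0.5318, -0.2055, 0.1905]
tcp_rot: [-0.0, 0.021, 1.0, 0.0]
ft_force: [-0.2, 0.3, -1.8]
grip_width: 0.0678
grasp_force: 20.0
```

```bash
python3 go.py 0.533 -0.205 0.165 178; python3 - <<'E'
from h import *
import cv2
T=tool(arm.observe()); w=arm.get_image("wrist")[:,:,::-1].copy(); cv2.imwrite("pics/w3raw.png",w)
for n in ("top","scene"): cv2.imwrite(f"pics/{n}3.png",arm.get_image(n)[:,:,::-1])
a=cv2.imread("pics/scene3.png")[90:310,100:320]
cv2.imwrite("pics/c3.png",np.hstack([cv2.resize(a,(440,440),interpolation=cv2.INTER_CUBIC),cv2.resize(w[0:400,150:490],(340,400))[:440] if 0 else cv2.copyMakeBorder(w[0:440,150:490],0,0,0,0,0)]))
E
```

```text
5.25 [ 0.5318 -0.2055  0.1905] [-0.565  0.494  1.606 -0.     1.043 -2.093] [-0.2  0.3 -1.8] 0.0678306940251126
shift [-1.2  0.6 25.5]
yaw 177.58821811462937 turn z -0.007186949699787171 zaxis [-4.e-04  2.e-04 -1.e+00]
```

View pics/c3.png

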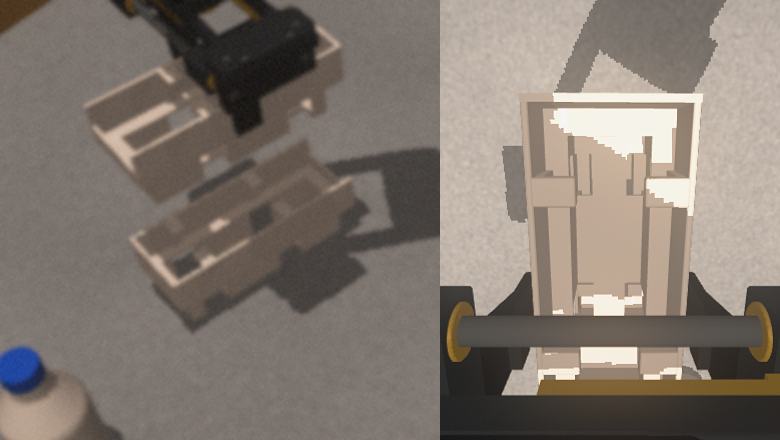

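The lower bin looks untouched. The upper bin is held turned by 180°, with its high back now toward the robot. Next I'll overlay the predicted lower rim and check where the upper bin sits in the hand.

```bash
python3 - <<'E'
from h import *
import cv2
T=np.eye(4)
for p in [(.092,-.034,-.026),(.092,.034,-.026),(.092,0,-.026)]: print(proj("wrist",p,T).round(1))
def draw(im,c,yaw,col,x0,y0,k,z):
    y=np.radians(yaw);R=np.array([[np.cos(y),-np.sin(y)],[np.sin(y),np.cos(y)]])
    q=[(proj("scene",[*(R@[a/1e3,b/1e3]+c),z])-[x0,y0]+.5)*k-.5 for a,b in [(92,34),(92,-34),(-92,-34),(-92,34)]]
    for v in q: cv2.drawMarker(im,tuple(int(round(t)) for t in v),col,0,11,1)
x0,y0,k=155,140,3
o=[]
for n,z in (("scene3",.07),("scene0",.108)):
    a=cv2.imread(f"pics/{n}.png")[y0:260,x0:285]; a=cv2.resize(a,None,fx=k,fy=k,interpolation=cv2.INTER_CUBIC)
    draw(a,[.533,-.2045],-2,(0,0,255),x0,y0,k,z)
    if z<.1: draw(a,[.533,-.2015],-4,(0,255,0),x0,y0,k,z)
    o.append(a)
cv2.imwrite("pics/c4.png",np.hstack(o))
E
```

```text
[229.6  90.3]
[415.4  90.2]
[322.5  90.3]
```

View pics/c4.png

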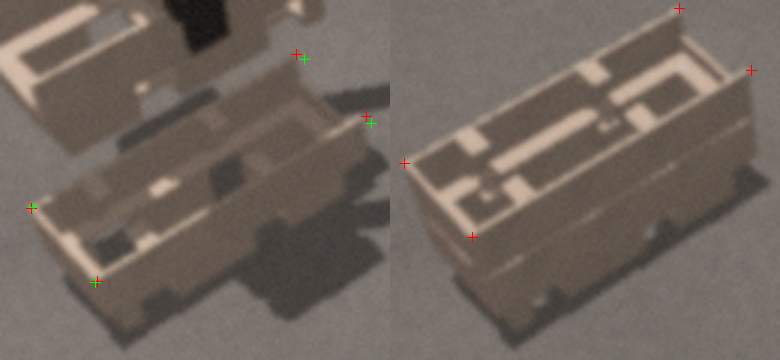

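The red predictions (yaw −2°, centre (0.533, −0.2045)) match the lower rim, so it has not moved. I'm lowering now.

move_arm(steps="-1 1 15 0 0 -0.007; -1 1 30 0 0 -0.007; -1 1 45 0 0 -0.007; -1 1 55 0 0 -0.007; -1 1 62 0 0 -0.007")

```text
t: 5.9
position: [0.5327, -0.2045, 0.1277]
tcp_rot: [-0.0, 0.02, 1.0, 0.0]
ft_force: [-0.3, -0.1, -2.3]
grip_width: 0.0681
grasp_force: 20.0
```

move_arm(steps="0 0 0 0 0 0; 0 0 3 0 0 0; 0 0 6 0 0 0; 0 0 9 0 0 0; 0 0 9 0 0 0")

```text
t: 6.4
position: [0.5328, -0.2045, 0.1194]
tcp_rot: [-0.0, 0.019, 1.0, 0.0]
ft_force: [0.1, 0.2, -1.0]
grip_width: 0.0681
grasp_force: 20.0
```

```bash
python3 go.py 0.533 -0.2045 0.113 178
```

```text
6.4 [ 0.5328 -0.2045  0.1194] [-0.562  0.594  1.663  0.     0.885 -2.095] [ 0.1  0.2 -1. ] 0.06814004988989453
shift [-0.2  0.   6.4]
yaw 177.8253396640133 turn z -0.0030483979356072943 zaxis [-3.e-04  2.e-04 -1.e+00]
```

move_arm(steps="0 0 1 0 0 0; 0 0 2 0 0 0; 0 0 3 0 0 0; 0 0 4 0 0 0; 0 0 4 0 0 0")

```text
t: 6.9
position: [0.5329, -0.2046, 0.1154]
tcp_rot: [-0.0, 0.019, 1.0, 0.0]
ft_force: [-0.1, 0.7, -1.1]
grip_width: 0.0678
grasp_force: 20.0
```

move_arm(steps="0 0 0.5 0 0 0; 0 0 1 0 0 0; 0 0 1.5 0 0 0; 0 0 2 0 0 0; 0 0 2 0 0 0")

```text
t: 7.4
position: [0.5331, -0.2046, 0.1139]
tcp_rot: [0.0, 0.019, 1.0, -0.0]
ft_force: [0.5, 0.1, 2.0]
grip_width: 0.0678
grasp_force: 20.0
```

```bash
python3 go.py 0.533 -0.2045 0.113 178; python3 - <<'E'
from h import *
import cv2
im=arm.get_image("scene")[:,:,::-1]; cv2.imwrite("pics/scene5.png",im)
cv2.imwrite("pics/c5.png",cv2.resize(im[110:270,140:300],None,fx=3.5,fy=3.5,interpolation=cv2.INTER_CUBIC))
E
```

```text
7.4 [ 0.5331 -0.2046  0.1139] [-0.562  0.603  1.666  0.     0.872 -2.095] [0.5 0.1 2. ] 0.06780866893023148
shift [0.1 0.1 0.9]
yaw 177.83488099530774 turn z -0.002881870289495936 zaxis [ 3.e-04 -1.e-04 -1.e+00]
```

View pics/c5.png

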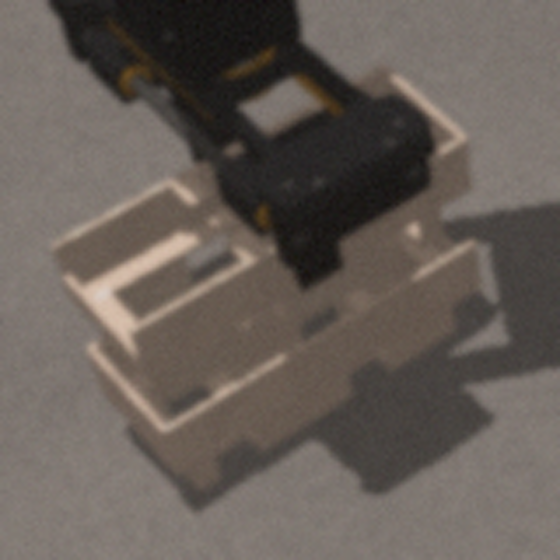

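The upper bin stands over the lower one, turned half round, level and aligned. The wrist force has gone positive, which means contact. I'll settle it slightly and release.

move_arm(steps="0 0 0.5 0 0 0; 0 0 1 0 0 0; 0 0 1 0 0 0; 0 0 1 0 0 0; 0 0 1 0 0 0")

```text
t: 7.95
position: [0.5331, -0.2047, 0.1138]
tcp_rot: [0.0, 0.019, 1.0, -0.0]
ft_force: [-2.4, 1.6, 8.3]
grip_width: 0.0677
grasp_force: 19.9
```

move_arm(steps="0 0 0 0 0 0; 0 0 0 0 0 0; 0 0 0 0 0 0; 0 0 0 0 0 0; 0 0 0 0 0 0", grip_force=3)

```text
t: 8.45
position: [0.5334, -0.2051, 0.1127]
tcp_rot: [0.0, 0.019, 1.0, -0.0]
ft_force: [-0.8, -1.4, 5.7]
grip_width: 0.0677
grasp_force: 3.0
```

move_arm(steps="0 0 0 0 0 0; 0 0 0 0 0 0; 0 0 0 0 0 0; 0 0 0 0 0 0; 0 0 0 0 0 0", jaw=1)

```text
t: 8.95
position: [0.5329, -0.2045, 0.1123]
tcp_rot: [-0.0, 0.019, 1.0, 0.0]
ft_force: [0.0, -1.1, 0.2]
grip_width: 0.0864
grasp_force: 0.0
```

Released. Now I'll raise the gripper straight up and back off sideways so I can look.

move_arm(steps="0 0 -10 0 0 0; 0 0 -30 0 0 0; 0 0 -60 0 0 0; 0 0 -95 0 0 0; 0 0 -130 0 0 0")

```text
t: 9.45
position: [0.5328, -0.2045, 0.2444]
tcp_rot: [0.0, 0.019, 1.0, 0.0]
ft_force: [0.1, -1.3, 0.9]
grip_width: 0.0869
grasp_force: 0.0
```

move_arm(steps="0 -30 0 0 0 0; 0 -70 0 0 0 0; 0 -110 0 0 0 0; 0 -150 0 0 0 0; 0 -190 0 0 0 0")

```text
t: 9.95
position: [0.5256, -0.3959, 0.2436]
tcp_rot: [0.0, 0.019, 1.0, -0.0]
ft_force: [0.5, -0.5, -0.3]
grip_width: 0.0869
grasp_force: 0.0
```

```bash
python3 - <<'E'
from h import *
import cv2
im=arm.get_image("scene")[:,:,::-1]; tp=arm.get_image("top")[:,:,::-1]
k=2.5
o=[cv2.resize(a,None,fx=k,fy=k,interpolation=cv2.INTER_CUBIC) for a in (im[110:270,140:300],tp[115:275,370:530])]
cv2.imwrite("pics/c6.png",np.hstack(o)); a=tp[140:290,105:185].astype(int);b=cv2.imread("pics/top0.png")[140:290,105:185].astype(int);print(abs(a-b).mean())
print(arm.observe()["position"])
E
```

```text
5.813055555555556
[ 0.52530267 -0.40046304  0.24325553]
```

View pics/c6.png

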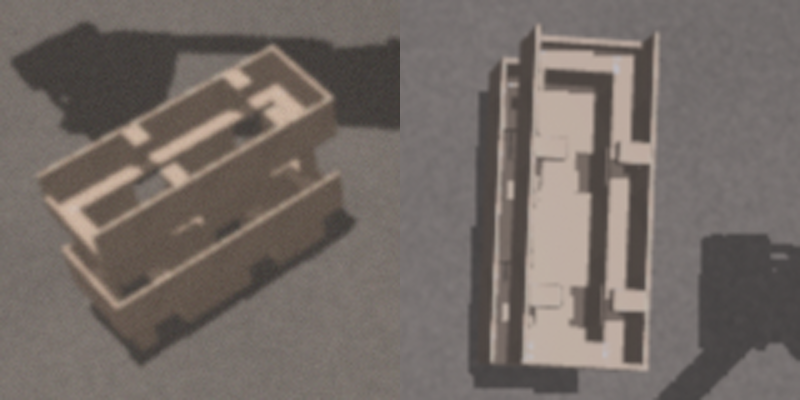

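The upper bin stands level on the ledges, with its low front over the lower bin's high back. Top corners are at (540,26), (657,33), (648,369) and (524,363). One quick numeric check, then sign off.

```bash
python3 - <<'E'
from h import *
P=np.array([ray("top",(370+(u-400)/2.5,115+v/2.5),.140) for u,v in [(538,26),(657,33),(648,369),(524,363)]])
print(P.round(4),P.mean(0),np.linalg.norm(P[0]-P[3]),np.linalg.norm(P[1]-P[2]),np.linalg.norm(P[0]-P[1]),np.linalg.norm(P[2]-P[3]))
if np.hypot(*(P.mean(0)[:2]-[.533,-.2045]))<.006: print(arm.sign_off())
E
```

```text
[[ 0.6226 -0.176   0.14  ]
 [ 0.6204 -0.2413  0.14  ]
 [ 0.4381 -0.2353  0.14  ]
 [ 0.4404 -0.1686  0.14  ]] [ 0.530368   -0.20531817  0.14      ] 0.18235201624327838 0.1823579290238397 0.06528053445835313 0.06677501019505674
the job is handed in; nothing more can be done
None
```

The upper bin now stands level on the lower bin's ledges, turned half a turn and within about 3 mm of centred. The lower and single bins look unmoved in the images, and the job was handed in at about 10 s.

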